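# Slide the battery home into its charging bay

### The arm

A 6-joint arm with a two-finger parallel gripper is mounted at the origin on a cart in front of the work surface, level with it; the furniture and walls round the work are solid. World frame = base frame: x ahead of the robot, y to its left, z up, the work surface at z = 0. Lengths are in m, angles in rad, forces in N, time in s.
With the tool pointing down it reaches from about 0.35 to 0.85 m from the base axis. Payload 8.1 kg.
Tool frame: the origin (TCP) lies at the very end of the fingers, on their centre line; the grasp point (between the pads) lies 19 mm behind it; z points along the fingers, y is the line along which they close (so a half turn about z gives the same grasp; the last joint's range is limited). The gripper opens to 85 mm and grips with 20 to 120 N. Pads are 22 mm wide; open, the fingers measure 114 mm over their backs; the gripper's body (76 mm by 85 mm) begins 54 mm behind the grasp point. The pads swing forward as they close: fully open they stand 13 mm farther back than shut.
Start: joints at [-1.371, 0.13, 1.488, -0, 1.523, -0.085], TCP at [0.169, -0.576, 0.231] pointing down, gripper open.
Joint ranges: [-2.96, 2.96], [-0.89, 2.26], [0.02, 2.5], [-1.34, 4.48], [0, 2.73], [-2.66, 2.66]. Speed limits (rad/s): [2.39, 2.39, 2.79, 3.14, 3.14, 3.14].

### API

Orientations are given as a 3x3 rotation matrix whose columns are the frame's x, y, z axes.
In Python, from cell import manip gives the robot as it stands.
- The arm moves only by the tool arm_command, never from a script. Its argument "rows" is a list of rows, each a list of 3 entries, a list of its own where there are three numbers: the shift along the tool's x, y, z in m, then the turn, a rotation vector about the tool's x, y, z in degrees, then the opening in per cent of the stroke, from 0 (shut) to 100 (fully open). In form: [[[tx, ty, tz], [ax, ay, az], claw], ...]. A call has 1 to 8 rows; each row shifts and turns the commanded pose from where the row before left it, along the tool's axes as they then stand; what a row does not reach is not made up. A row lasts 1/8 s, in which the tool goes at most 62.5 mm and 10.7 degrees, less where a joint would pass 70% of its speed; a pose out of reach is approached as far as the arm can. A call with a gripper value outside its range is refused whole. The fingers move at their own pace and stop on an object; "squeeze" is the grip in N (left out, the last holds). Time passes only in rows, so rows that do not move let the fingers close. It gives the time, the measured TCP pose, the force, the opening and the grip force at its end, in the units of the state.
- manip.state(): the state, without advancing time (a new reading comes with each control period).
- manip.read_camera(name): name is "side" or "top"; returns the picture (480x640x3 uint8, red, green, blue); there is no depth.
- manip.calibration(name): a dict with "K" (3x3 intrinsics, pixels), "position" and "orientation" of the camera in the world. Camera axes: x right, y up, looking along -z (the intrinsics and any distortion apply to the point x, -y, -z); pixel columns grow to the right and rows downward; lengths in m; the calibration is good to about 2 mm. A picture is of the moment at which its call begins. calibration takes no time and is no camera call.
- manip.close_job(): hands the job in; it is judged then, once.
The state is a dict: "clock": time; "joint_positions": joint angles; "dq": joint speeds; "effort": joint torques, N m; "position": TCP position; "orientation": TCP orientation; "contact_force": force on the tool from outside, world axes, zero at the start; "wrist_torque": the same for the moment, N m; "width": finger opening in m; "grip_force": force on a finger pad.
Only numpy, scipy, OpenCV 4.12 (cv2) and the standard library are available. Lean on these libraries where they do the work, as an engineer would, in place of code of your own. Each camera call takes 0.05 s, during which the arm holds its last target. There are 200 camera calls.

### The job

Push the tall, heavy battery in its tray across the table into the charging bay until it is fully home, the back of the tray flat against the stop. Push with the fingertips low, on the tray, so that it slides upright and does not tip; do not grasp or lift it. Leave everything else on the table where it is, and finish clear of the battery.

Things in the scene. Friction and masses are not known exactly. Their poses are not given: they have to be found in the camera images.
- battery_box: Grey battery 50 mm deep (x), 100 wide, black lid at 139 mm and handle to 172, fixed in a black tray 96 deep (x), 146 wide (y), walls 28 tall, 23 mm out from the battery all round. Loose, 0.6-0.92 kg. Origin: centre of underside; x to its back (stop side), z up. Starts before the bay, up to 75 mm off its centre line, turned up to 0.2 rad. Pushed on the tray it slides (3 to 7 N); pushed near the lid it tips.
- box_back (a point): Point on battery_box: middle of the lower edge of its tray at the back, 48 mm along x from the box's origin; axes as the box.
- bay: Fixed bare aluminium charging bay, no floor, mouth to the robot. Origin: on the table, middle of the stop's front face; x into the stop, y left, z up. Stop 184 mm wide, 45 tall. Rails 26 mm tall, inner faces 160 mm apart, straight for 38 mm from the stop, then flared to about 185 mm apart at the mouth, 64 mm before the stop. When home the tray's front is 96 mm before the stop, outside the rails.
- bay_stop (a point): Same point and axes as the bay's origin: foot of the stop's front face, middle.
- electrical_tape: Bystander: roll of black tape lying flat, 55 mm across, 19 mm tall, left of the bay. Origin: centre of underside.
- bolt_c: Bystander: steel bolt with nut, lying, 66 mm long, right of the bay. Origin: centre of underside.
- heat_parts_box: Bystander: black carton with a yellow lid, 68x120x130 mm, far right. Origin: centre of underside.
- tape_measure: Bystander: yellow tape measure, 38x75x62 mm, at the left. Origin: centre of underside.
- screwdriver_red: Bystander: screwdriver with red handle, 199 mm long, 25 mm thick, near left. Origin: centre of underside.
- pliers_red: Bystander: pliers with red grips, 148 mm long, 12 mm thick, near right. Origin: centre of underside.
- part_box_1: Bystander: small white carton, 44x44x58 mm, right of the bay. Origin: centre of underside.
There are look-alikes about, which are no part of the job. There is more than one size of the bay; the one meant has the size given above.

How it is judged:
By the outcome, as a careful person would: the job done as asked, in the order asked, and still so for the second after the job is handed in, with the robot touching nothing.
It also fails if it takes over 61 s, if anything falls off the work surface, if the arm or the gripper's body presses on something with over 40 N, if the wrist force passes 120 N, or if a joint passes its speed limit or range.

## Working session

There is one attempt and no reset: what is moved stays moved. The work goes in short steps, Python scripts to look and compute and a tool call to move; the robot and the scene stay as the last step left them, time stands still between calls to the robot, and variables do not carry over. Pictures are saved under pics/ and viewed, at most 10 in all, crops included, and the job is handed in when it is done.

Besides the shell and the picture viewer there is one more tool, called after "Emit:" in YAML: its name, and indented under it one key for each argument. arm_command: Moves the arm, as the interface text tells. Its arguments: {"type":"object","properties":{"rows":{"type":"array","items":{"type":"array"}},"squeeze":{"type":"number"}},"required":["rows"]}

```bash
mkdir -p pics; python3 - <<'E'
from cell import manip
import cv2
for n in("top","side"):
    cv2.imwrite(f"pics/{n}0.png",manip.read_camera(n)[:,:,::-1]);c=manip.calibration(n);print(n,c)
print(manip.state())
E
```

```text
top {'K': array([[448.88859217,   0.        , 316.24409369],
       [  0.        , 448.88859217, 242.2609999 ],
       [  0.        ,   0.        ,   1.        ]]), 'position': array([0.43838895, 0.02327316, 1.26472116]), 'orientation': array([[ 0.01804848,  0.99474779, -0.10075263],
       [-0.99982467,  0.01845903,  0.00314396],
       [ 0.00498724,  0.10067822,  0.99490654]])}
side {'K': array([[475.65457154,   0.        , 322.76806709],
       [  0.        , 475.65457154, 241.57834335],
       [  0.        ,   0.        ,   1.        ]]), 'position': array([0.12830062, 0.93472436, 0.63764143]), 'orientation': array([[-0.90879869,  0.21565597, -0.35717984],
       [-0.41723129, -0.47327502,  0.77584071],
       [-0.00172962,  0.85410963,  0.52009014]])}
{'clock': 0.1, 'joint_positions': array([-1.37139099e+00,  1.31089537e-01,  1.48918240e+00,  2.79102177e-06,
        1.52298651e+00, -8.54293073e-02]), 'dq': array([ 0.00163098, -0.00061631, -0.00198507,  0.00060218,  0.00168497,
       -0.00089128]), 'effort': array([-1.08679656e-04, -5.70950246e+01, -5.01941657e+01, -2.50442617e-04,
        8.05872754e-03, -9.48555027e-06]), 'position': array([ 0.16850655, -0.57533707,  0.23034039]), 'orientation': array([[ 9.59708192e-01,  2.80998361e-01, -3.27238227e-04],
       [ 2.80998514e-01, -9.59706813e-01,  1.63333547e-03],
       [ 1.44911834e-04, -1.65947889e-03, -9.99998613e-01]]), 'contact_force': array([-0.6513057 ,  0.31688496,  0.11905006]), 'wrist_torque': array([-0.00058591, -0.00433403, -0.0197125 ]), 'grip_force': 0.0, 'width': 0.08513380972727426}
```

View pics/top0.png

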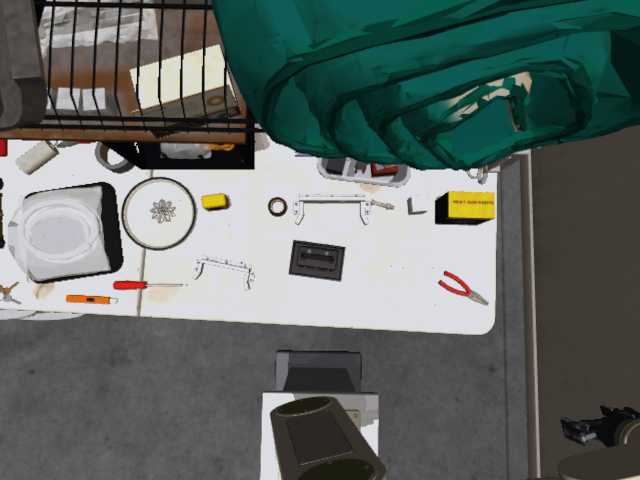

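View pics/side0.png

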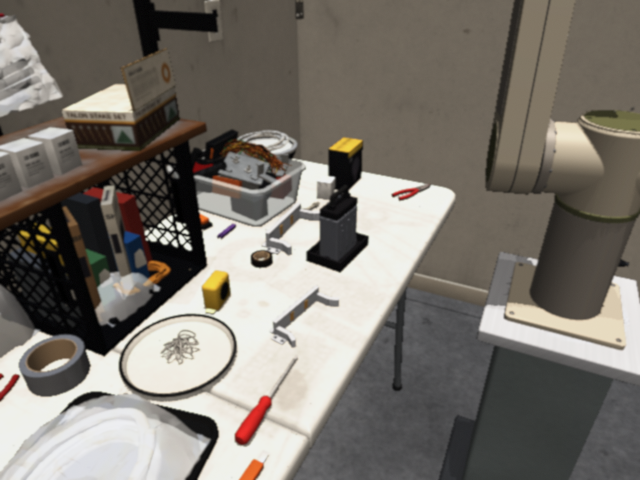

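The top view shows the battery in its tray at about (318,261). There are two bays, A at (331,205) and B at (225,268). A fits the description: it has the roll of tape on its left (277,206) and the bolt on its right (382,204), and it looks wider. I'll confirm this in an enlarged crop.

```bash
cat > h.py <<'E'
from cell import manip
import numpy as np, cv2
def ray(n,u,v,z):
    c=manip.calibration(n);K=c["K"];d=c["orientation"]@np.array([(u-K[0,2])/K[0,0],-(v-K[1,2])/K[1,1],-1])
    p=c["position"];return p+d*(z-p[2])/d[2]
def proj(n,P):
    c=manip.calibration(n);K=c["K"];q=c["orientation"].T@(np.array(P)-c["position"])
    return np.array([K[0,0]*q[0]/-q[2]+K[0,2],K[1,1]*q[1]/q[2]+K[1,2]])
def tray(im):
    m=((im.max(2)<90)).astype(np.uint8);m[:170]=0;m[330:]=0;m[:,:260]=0;m[:,400:]=0
    cs,_=cv2.findContours(m,cv2.RETR_EXTERNAL,cv2.CHAIN_APPROX_NONE);return max(cs,key=cv2.contourArea)
E
python3 - <<'E'
from h import *
im=cv2.imread("pics/top0.png")
cv2.imwrite("pics/c0.png",cv2.resize(im[180:300,190:390],None,fx=4,fy=4,interpolation=cv2.INTER_CUBIC))
c=tray(im); r=cv2.minAreaRect(c);print(r)
for p in cv2.boxPoints(r): print(p,ray("top",*p,.028).round(4))
E
```

```text
((316.4391784667969, 259.9462585449219), (51.92851257324219, 33.91341781616211), 7.765166282653809)
[288.42194 273.23935] [0.4766 0.0943 0.028 ]
[293.0041  239.63692] [0.5697 0.0839 0.028 ]
[344.45642 246.65317] [ 0.5529 -0.0589  0.028 ]
[339.87427 280.2556 ] [ 0.46   -0.0474  0.028 ]
```

View pics/c0.png

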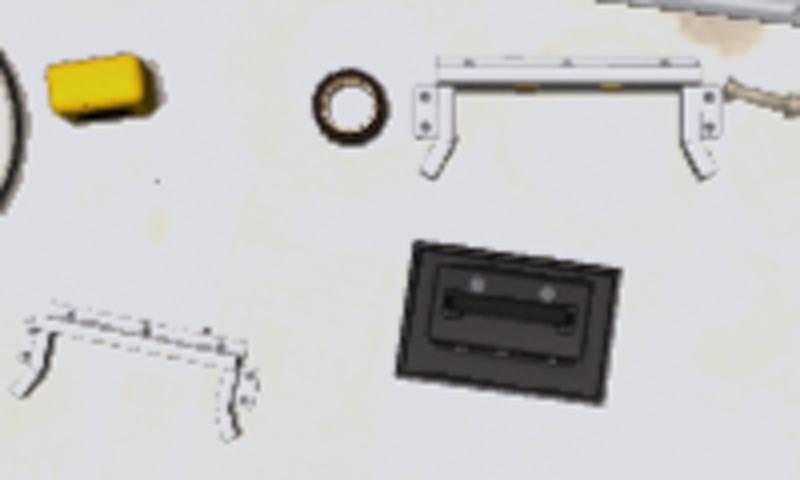

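```bash
python3 - <<'E'
from h import *
f=lambda x,y,z:ray("top",190+(x+.5)/4-.5,180+(y+.5)/4-.5,z).round(4)
print("stop top L,R",f(438,82,.045),f(702,82,.045))
print("foot L,R",f(456,91,.0),f(682,91,.0))
print("rail inner at top L,R near stop",f(455,100,.026),f(682,100,.026),"mid",f(455,138,.026),f(683,142,.026))
print("mouth tips",f(433,180,.026),f(704,180,.026))
print("bayB stop",f(50,305,.045),f(246,346,.045))
s=f
print("tape, bolt",f(350,107,.019),f(730,90,.01))
E
```

```text
stop top L,R [0.6778 0.0687 0.045 ] [ 0.6812 -0.1133  0.045 ]
foot L,R [0.6803 0.0574 0.    ] [ 0.6834 -0.1041  0.    ]
rail inner at top L,R near stop [0.669  0.0573 0.026 ] [ 0.672  -0.1015  0.026 ] mid [0.6421 0.0567 0.026 ] [ 0.6423 -0.1025  0.026 ]
mouth tips [0.6122 0.0714 0.026 ] [ 0.6158 -0.1173  0.026 ]
bayB stop [0.5189 0.329  0.045 ] [0.4935 0.195  0.045 ]
tape, bolt [0.6639 0.1311 0.019 ] [ 0.6828 -0.1371  0.01  ]
```

Bay A's stop measures 182 mm and bay B's 136 mm, so A is the one meant. Its origin is about (0.680, -0.0225), yaw +0.02. The box is at (0.515, 0.018), yaw -0.117, so it has to go about 41 mm to -y and turn +0.136 rad. I'll push the left tray wall first, low and with the fingers shut, then push squarely from the front.

Emit:
arm_command:
  rows:
    - [[0,0,-0.03],[0,0,8.15],0]
    - [[0,0,0],[0,0,8.15],0]
    - [[0.04,-0.045,0],[0,0,0],0]
    - [[0.04,-0.045,0],[0,0,0],0]
    - [[0.04,-0.045,0],[0,0,0],0]
    - [[0.04,-0.045,0],[0,0,0],0]
    - [[0.04,-0.045,0],[0,0,0],0]
    - [[0,-0.05,0],[0,0,0],0]

```text
clock: 1.1
position: [0.3701, -0.2986, 0.2606]
orientation: [[1.0, 0.002, -0.0], [0.002, -1.0, 0.001], [-0.0, -0.001, -1.0]]
contact_force: [-0.2, 0.4, 0.3]
width: 0.0001
grip_force: 0.0
```

Emit:
arm_command:
  rows:
    - [[0,-0.055,0],[0,0,0],0]
    - [[0,-0.055,0],[0,0,0],0]
    - [[0,-0.055,0],[0,0,0],0]
    - [[0,-0.055,0],[0,0,0],0]
    - [[0,-0.055,0],[0,0,0],0]
    - [[0,-0.055,0],[0,0,0],0]
    - [[0.02,-0.055,0],[0,0,0],0]
    - [[0.03,-0.055,0],[0,0,0],0]

```text
clock: 2.1
position: [0.4184, 0.1412, 0.2616]
orientation: [[1.0, 0.001, 0.001], [0.001, -1.0, -0.0], [0.001, 0.0, -1.0]]
contact_force: [0.1, -1.2, 0.7]
width: -0.0
grip_force: 0.0
```

Emit:
arm_command:
  rows:
    - [[0.05,-0.02,0],[0,0,0],0]
    - [[0.043,0,0],[0,0,0],0]
    - [[0,0,0.05],[0,0,0],0]
    - [[0,0,0.05],[0,0,0],0]
    - [[0,0,0],[-8,0,0],0]
    - [[0,0,0],[-8,0,0],0]
    - [[0,0,0],[-8,0,0],0]
    - [[0,0,0],[0,0,0],0]

```text
clock: 3.1
position: [0.5101, 0.1606, 0.1593]
orientation: [[1.0, 0.005, -0.002], [0.004, -0.913, -0.408], [-0.004, 0.408, -0.913]]
contact_force: [0.2, 0.8, 0.1]
width: 0.0
grip_force: 0.0
```

Emit:
arm_command:
  rows:
    - [[0,-0.0115,0.0354],[0,0,0],0]
    - [[0,-0.0115,0.0354],[0,0,0],0]
    - [[0,-0.0115,0.0354],[0,0,0],0]
    - [[0,-0.0115,0.0354],[0,0,0],0]
    - [[0.002,0,0],[0,0,0],0]

```text
clock: 3.72
position: [0.5106, 0.1416, 0.0105]
orientation: [[1.0, 0.001, -0.006], [-0.002, -0.913, -0.407], [-0.006, 0.407, -0.913]]
contact_force: [1.1, 1.1, 1.4]
width: -0.0001
grip_force: 0.0
```

Emit:
arm_command:
  rows:
    - [[0,0.0091,0.0041],[0,0,0],0]
    - [[0,0.0091,0.0041],[0,0,0],0]
    - [[0,0.0091,0.0041],[0,0,0],0]
    - [[0,0.0055,0.00245],[0,0,0],0]
    - [[0,0.0055,0.00245],[0,0,0],0]
    - [[0,0.0055,0.00245],[0,0,0],0]
    - [[0,0.0055,0.00245],[0,0,0],0]

```text
clock: 4.6
position: [0.5136, 0.09, 0.0132]
orientation: [[1.0, 0.0, 0.001], [0.001, -0.914, -0.406], [0.001, 0.406, -0.914]]
contact_force: [-0.7, 4.6, 0.1]
width: -0.0001
grip_force: 2.3
```

```bash
cat >> h.py <<'E'
def look(name):
    im=manip.read_camera("top")[:,:,::-1].copy();cv2.imwrite(f"pics/{name}.png",im)
    m=((im.max(2)<90)).astype(np.uint8)
    c=tray(im);r=cv2.minAreaRect(c);P=np.array([ray("top",*p,.028) for p in cv2.boxPoints(r)])
    P=P[np.argsort(P[:,0])];n=P[:2];b=P[2:];n=n[np.argsort(n[:,1])];b=b[np.argsort(b[:,1])]
    ctr=P.mean(0);d=b.mean(0)-n.mean(0);l=(n[1]+b[1]-n[0]-b[0])/2
    print("ctr",ctr.round(4),"yaw by y-edge",np.arctan2(-l[0],l[1]).round(3),"size",np.linalg.norm(d).round(4),np.linalg.norm(l).round(4))
    s=manip.state();print(s["clock"],s["position"].round(4),s["contact_force"].round(1))
    return im
E
python3 - <<'E'
from h import *
im=look("t1")
cv2.imwrite("pics/t1c.png",cv2.resize(im[180:300,230:430],None,fx=4,fy=4))
E
```

```text
ctr [0.5201 0.0588 0.028 ] yaw by y-edge -0.099 size 0.0951 0.2414
4.65 [0.5135 0.0891 0.0132] [0.4 2.6 0.6]
```

View pics/t1c.png

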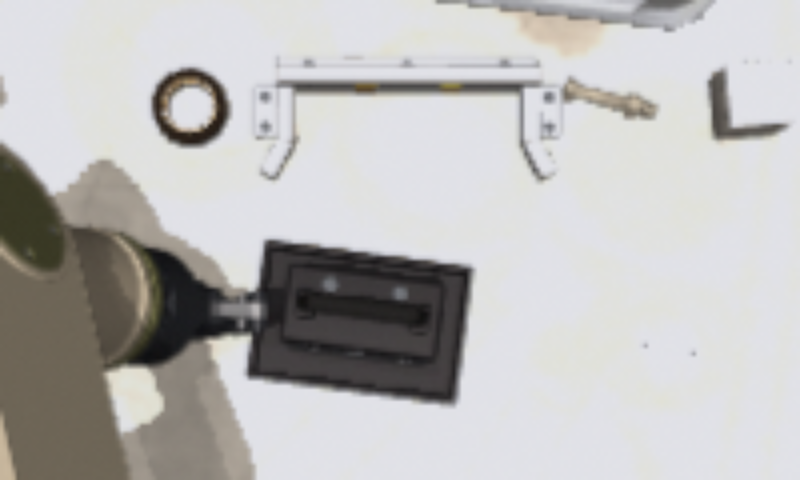

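Emit:
arm_command:
  rows:
    - [[0,-0.0055,-0.0025],[0,0,0],0]
    - [[-0.014,0,0],[0,0,0],0]
    - [[0,0.0055,0.0025],[0,0,0],0]
    - [[0,0.0055,0.0027],[0,0,0],0]
    - [[0,0.0055,0.0027],[0,0,0],0]
    - [[0,0.0055,0.0027],[0,0,0],0]
    - [[0,0.0055,0.0027],[0,0,0],0]
    - [[0,0,0],[0,0,0],0]

```text
clock: 5.65
position: [0.4996, 0.0642, 0.0124]
orientation: [[1.0, -0.0, 0.0], [-0.0, -0.913, -0.407], [0.0, 0.407, -0.913]]
contact_force: [0.3, 0.5, 0.3]
width: 0.0001
grip_force: 0.0
```

```bash
cat >> h.py <<'E'
def look2(name):
    # right part of the tray only: fit near (bottom), right and back edges by corners of the hull
    im=manip.read_camera("top")[:,:,::-1].copy();cv2.imwrite(f"pics/{name}.png",im)
    c=tray(im)[:,0,:].astype(float);ur=c[:,0].max()
    def line(pts): return cv2.fitLine(pts.astype(np.float32),cv2.DIST_HUBER,0,.01,.01).ravel()
    cols=[u for u in range(int(ur)-40,int(ur)-6)]
    bot=np.array([[u,c[c[:,0]==u][:,1].max()+.5] for u in cols]);top=np.array([[u,c[c[:,0]==u][:,1].min()-.5] for u in cols])
    vm=bot[:,1].mean();rows=range(int(vm)-26,int(vm)-6)
    rt=np.array([[c[c[:,1]==v][:,0].max()+.5,v] for v in rows])
    W=lambda q:np.array([ray("top",*p,.028)[:2] for p in q])
    N,B,R=W(bot),W(top),W(rt)
    yn=[-1/0 if 0 else np.polyfit(Q[:,1],Q[:,0],1) for Q in (N,B)];yr=np.polyfit(R[:,0],R[:,1],1)
    th=[-np.arctan(yn[0][0]),-np.arctan(yn[1][0]),np.arctan(yr[0])];t=np.median(th[:2])
    ex=np.array([np.cos(t),np.sin(t)]);ey=np.array([-ex[1],ex[0]])
    n=N.mean(0)@ex;b=B.mean(0)@ex;r=R.mean(0)@ey
    o=ex*(n+b)/2+ey*(r+.073)
    print("box",o.round(4),"yaws near,back,right",np.round(th,3),"depth",round(b-n,4))
    s=manip.state();print(s["clock"],s["position"].round(4),s["contact_force"].round(1));return im
E
python3 - <<'E'
from h import *
look2("t2")
E
```

```text
box [ 0.5216 -0.0154] yaws near,back,right [-0.066 -0.073 -0.065] depth 0.0937
5.7 [0.4995 0.0644 0.0124] [-0.2  0.1 -0.4]
```

Emit:
arm_command:
  rows:
    - [[0,0.0046,0.002],[0,0,0],0]
    - [[0,0.0046,0.002],[0,0,0],0]
    - [[0,0,0],[0,0,0],0]

```text
clock: 6.08
position: [0.4994, 0.0545, 0.0123]
orientation: [[1.0, -0.0, 0.0], [0.0, -0.913, -0.407], [0.0, 0.407, -0.913]]
contact_force: [-0.6, 1.3, 1.1]
width: 0.0003
grip_force: 0.5
```

```bash
python3 - <<'E'
from h import *
look2("t3")
E
```

```text
box [ 0.5238 -0.0245] yaws near,back,right [-0.023 -0.026 -0.039] depth 0.0942
6.125 [0.4994 0.0546 0.0123] [0.3 0.5 0.3]
```

Emit:
arm_command:
  rows:
    - [[0,-0.018,-0.008],[0,0,0],0]
    - [[0,-0.01,-0.05],[0,0,0],0]
    - [[0,0,-0.05],[0,0,0],0]
    - [[0,0,-0.03],[8,0,0],0]
    - [[-0.05,0,0],[8,0,0],0]
    - [[-0.05,0,0],[8,0,0],100]
    - [[0,0,0],[0,0,0],100]
    - [[0,0,0],[0,0,0],100]

```text
clock: 7.12
position: [0.3999, 0.137, 0.1277]
orientation: [[1.0, 0.0, 0.002], [0.0, -1.0, -0.0], [0.002, 0.0, -1.0]]
contact_force: [1.3, -0.4, 0.0]
width: 0.0545
grip_force: 0.0
```

Emit:
arm_command:
  rows:
    - [[0,0.0404,0],[0,0,0],100]
    - [[0,0.0404,0],[0,0,0],100]
    - [[0,0.0404,0],[0,0,0],100]
    - [[0,0.0404,0],[0,0,-1.1],100]
    - [[0,0,0],[0,8,0],100]
    - [[0,0,0],[0,8,0],100]
    - [[0,0,0],[0,6,0],100]
    - [[0,0,0],[0,0,0],100]

```text
clock: 8.12
position: [0.403, -0.0254, 0.1314]
orientation: [[0.929, 0.019, 0.37], [0.018, -1.0, 0.007], [0.37, -0.0, -0.929]]
contact_force: [0.3, -0.2, 0.7]
width: 0.0852
grip_force: 0.0
```

Emit:
arm_command:
  rows:
    - [[-0.0054,0,0.0319],[0,0,0],100]
    - [[-0.0054,0,0.0319],[0,0,0],100]
    - [[-0.0054,0,0.0319],[0,0,0],100]
    - [[-0.0054,0,0.0319],[0,0,0],100]
    - [[0,0,0],[0,0,0],100]

```text
clock: 8.75
position: [0.4369, -0.0244, 0.0046]
orientation: [[0.935, 0.022, 0.353], [0.019, -1.0, 0.011], [0.353, -0.003, -0.936]]
contact_force: [-1.0, 0.1, 0.4]
width: 0.0856
grip_force: 0.0
```

```bash
python3 - <<'E'
from h import *
im=manip.read_camera("side")[:,:,::-1]
cv2.imwrite("pics/s1.png",cv2.resize(im[150:300,250:450],None,fx=4,fy=4))
s=manip.state();print(s["position"],s["contact_force"])
E
```

```text
[ 0.43819548 -0.02481741  0.00661939] [ 0.89500426 -0.35293554  1.10647713]
```

View pics/s1.png

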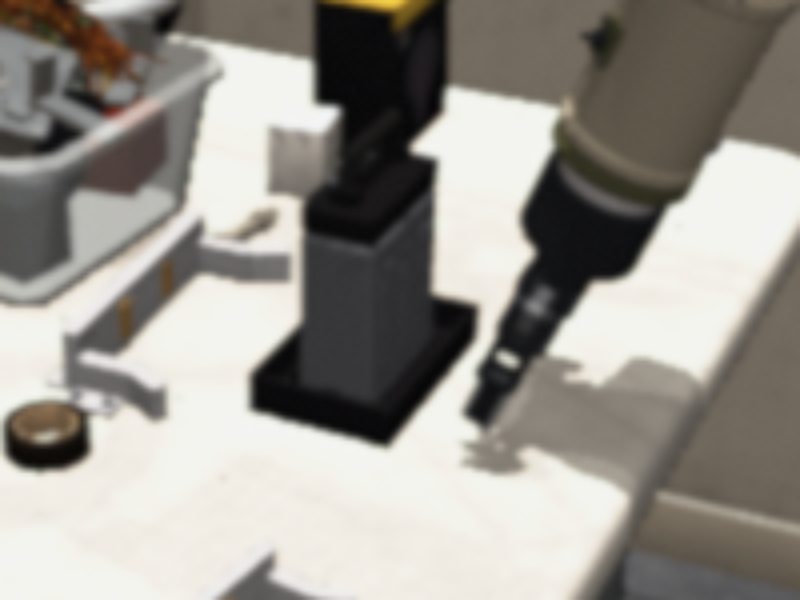

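The side crop shows the open fingertips (480,420) well above their shadow, so they sit higher than the TCP and can go about 8 mm lower. The box stands upright in front of the bay.

Emit:
arm_command:
  rows:
    - [[-0.0029,0,0.0075],[0,0,0],100]
    - [[0.0075,0,0.0029],[0,0,0],100]
    - [[0.0075,0,0.0029],[0,0,0],100]
    - [[0.0075,0,0.0029],[0,0,0],100]
    - [[0.0056,0,0.0021],[0,0,0],100]
    - [[0.0056,0,0.0021],[0,0,0],100]
    - [[0.0056,0,0.0021],[0,0,0],100]
    - [[0.0056,0,0.0021],[0,0,0],100]

```text
clock: 9.8
position: [0.4863, -0.0244, -0.0008]
orientation: [[0.933, 0.02, 0.359], [0.018, -1.0, 0.009], [0.359, -0.002, -0.933]]
contact_force: [-6.0, -1.0, 4.8]
width: 0.0854
grip_force: 3.3
```

```bash
python3 - <<'E'
from h import *
look2("t4")
E
```

```text
box [ 0.4996 -0.0081] yaws near,back,right [0.643 0.019 0.234] depth 0.1474
9.85 [ 0.4871 -0.0245 -0.0005] [-1.9  0.7 -0.6]
```

Emit:
arm_command:
  rows:
    - [[0.0056,0,0.0021],[0,0,0],100]
    - [[0.0056,0,0.0021],[0,0,0],100]
    - [[0.0056,0,0.0021],[0,0,0],100]
    - [[0.0056,0,0.0021],[0,0,0],100]
    - [[0.0056,0,0.0021],[0,0,0],100]

```text
clock: 10.48
position: [0.5169, -0.0239, -0.0002]
orientation: [[0.933, 0.02, 0.36], [0.018, -1.0, 0.009], [0.36, -0.002, -0.933]]
contact_force: [-4.0, 0.8, -2.6]
width: 0.0856
grip_force: 1.5
```

```bash
python3 - <<'E'
from h import *
im=look2("t5")
cv2.imwrite("pics/t5c.png",cv2.resize(im[180:300,230:430],None,fx=4,fy=4,interpolation=cv2.INTER_CUBIC))
E
```

```text
box [ 0.5383 -0.0109] yaws near,back,right [0.545 0.019 0.028] depth 0.1403
10.525 [ 5.178e-01 -2.400e-02  3.000e-04] [-2.2  0.1 -1.3]
```

View pics/t5c.png

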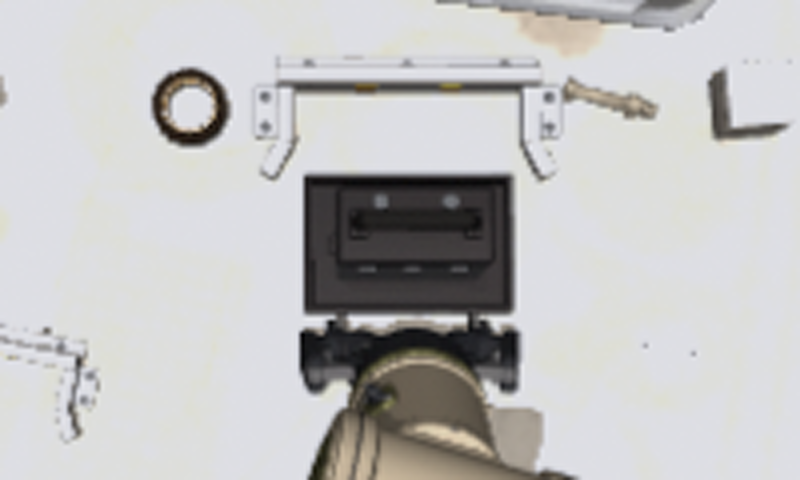

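The crop shows the tray (304–513) centred between the rails (295–522), square and right at the mouth. I'll carry on straight.

Emit:
arm_command:
  rows:
    - [[0.0056,0,0.0021],[0,0,0],100]
    - [[0.0056,0,0.0021],[0,0,0],100]
    - [[0.0056,0,0.0021],[0,0,0],100]
    - [[0.0056,0,0.0021],[0,0,0],100]
    - [[0.0056,0,0.0021],[0,0,0],100]
    - [[0.0056,0,0.0021],[0,0,0],100]
    - [[0.0056,0,0.0021],[0,0,0],100]
    - [[0.0056,0,0.0021],[0,0,0],100]

```text
clock: 11.52
position: [0.565, -0.023, 0.0006]
orientation: [[0.932, 0.02, 0.361], [0.018, -1.0, 0.009], [0.361, -0.001, -0.933]]
contact_force: [-2.9, 0.2, -2.4]
width: 0.0853
grip_force: 1.5
```

Emit:
arm_command:
  rows:
    - [[0.0028,0,0.00105],[0,0,0],100]
    - [[0.0028,0,0.00105],[0,0,0],100]
    - [[0.0019,0,0.0007],[0,0,0],100]

```text
clock: 11.9
position: [0.5728, -0.0229, 0.0008]
orientation: [[0.932, 0.02, 0.361], [0.018, -1.0, 0.009], [0.361, -0.001, -0.933]]
contact_force: [-4.6, 0.3, -1.2]
width: 0.0857
grip_force: 2.0
```

Next, 2 mm steps until the force rises at the stop.

Emit:
arm_command:
  rows:
    - [[0.0019,0,0.0007],[0,0,0],100]
    - [[0.0019,0,0.0007],[0,0,0],100]
    - [[0,0,0],[0,0,0],100]

```text
clock: 12.28
position: [0.577, -0.0228, 0.0009]
orientation: [[0.932, 0.02, 0.361], [0.018, -1.0, 0.009], [0.362, -0.001, -0.932]]
contact_force: [-1.1, 0.3, -0.7]
width: 0.0851
grip_force: 1.0
```

Emit:
arm_command:
  rows:
    - [[0.0019,0,0.0007],[0,0,0],100]
    - [[0,0,0],[0,0,0],100]

```text
clock: 12.52
position: [0.5784, -0.0227, 0.0007]
orientation: [[0.933, 0.02, 0.36], [0.018, -1.0, 0.009], [0.36, -0.002, -0.933]]
contact_force: [-8.4, 0.5, 4.4]
width: 0.0854
grip_force: 4.4
```

```bash
python3 - <<'E'
from h import *
im=manip.read_camera("top")[:,:,::-1];cv2.imwrite("pics/t6c.png",cv2.resize(im[180:300,230:430],None,fx=4,fy=4,interpolation=cv2.INTER_CUBIC))
s=manip.state();print(s["position"],s["contact_force"])
E
```

```text
[ 0.5783651  -0.02270493  0.00075104] [-8.93043195  0.38923828  3.51572241]
```

View pics/t6c.png

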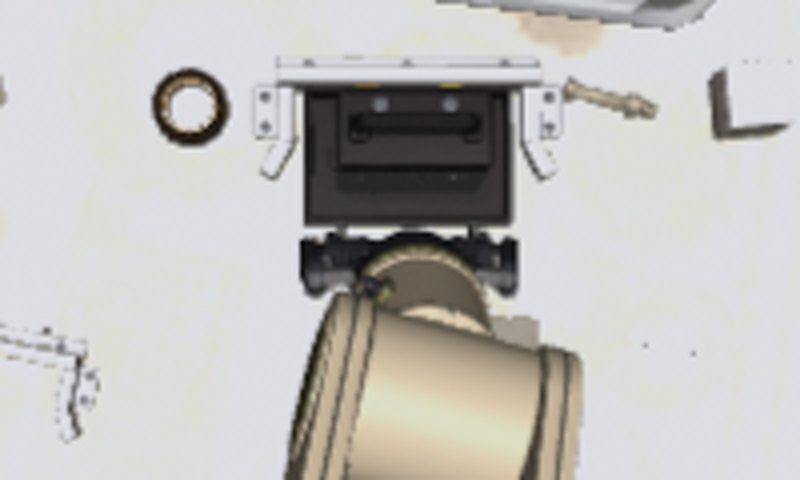

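The tray is in the bay, upright and at the stop, and the force holds at 9 N. One more firm nudge will confirm it's home.

Emit:
arm_command:
  rows:
    - [[0.0014,0,0.0005],[0,0,0],100]
    - [[0.0014,0,0.0005],[0,0,0],100]
    - [[0,0,0],[0,0,0],100]
    - [[0,0,0],[0,0,0],100]

```text
clock: 13.08
position: [0.5787, -0.0225, -0.0006]
orientation: [[0.935, 0.02, 0.355], [0.018, -1.0, 0.009], [0.355, -0.002, -0.935]]
contact_force: [-25.9, -0.7, 16.4]
width: 0.0854
grip_force: 13.0
```

It moved only 0.3 mm while the force rose to 26 N, so it's seated. I'll retreat straight back, then up.

Emit:
arm_command:
  rows:
    - [[-0.0056,0,-0.0021],[0,0,0],100]
    - [[-0.0112,0,-0.0042],[0,0,0],100]
    - [[-0.03,0,-0.0115],[0,0,0],100]
    - [[-0.03,0,-0.0115],[0,0,0],100]
    - [[-0.03,0,-0.0115],[0,0,0],100]
    - [[0,0,-0.05],[0,0,0],100]
    - [[0,0,-0.04],[0,0,0],100]
    - [[0,0,0],[0,0,0],100]

```text
clock: 14.08
position: [0.4377, -0.0267, 0.0896]
orientation: [[0.929, 0.02, 0.371], [0.019, -1.0, 0.006], [0.371, 0.001, -0.929]]
contact_force: [0.0, 0.1, 0.5]
width: 0.0852
grip_force: 0.0
```

```bash
python3 - <<'E'
from h import *
im=manip.read_camera("top")[:,:,::-1].copy();sd=manip.read_camera("side")[:,:,::-1]
a=cv2.resize(im[190:260,280:385],(800,533))[:300]
b=cv2.resize(sd[150:300,200:400],(400,300))
cv2.imwrite("pics/f.png",np.vstack([a,np.hstack([b,cv2.resize(im[150:300,200:400],(400,300))])]))
f=lambda u,v,z:ray("top",u,v,z).round(4)
# near edge of the tray by column
for u in (315,322,331,340,348):
    col=im[195:250,u].max(1);d=np.where(col<90)[0];print(u,f(u,195+d.max()+.5,.028))
s=manip.state();print(s["clock"],s["position"],s["contact_force"])
E
```

```text
315 [0.5824 0.0232 0.028 ]
322 [0.5828 0.0037 0.028 ]
331 [ 0.5832 -0.0212  0.028 ]
340 [ 0.5837 -0.0462  0.028 ]
348 [ 0.5841 -0.0684  0.028 ]
14.175 [ 0.43566894 -0.02601716  0.08531099] [-0.2983294   0.34135454  0.04492404]
```

View pics/f.png

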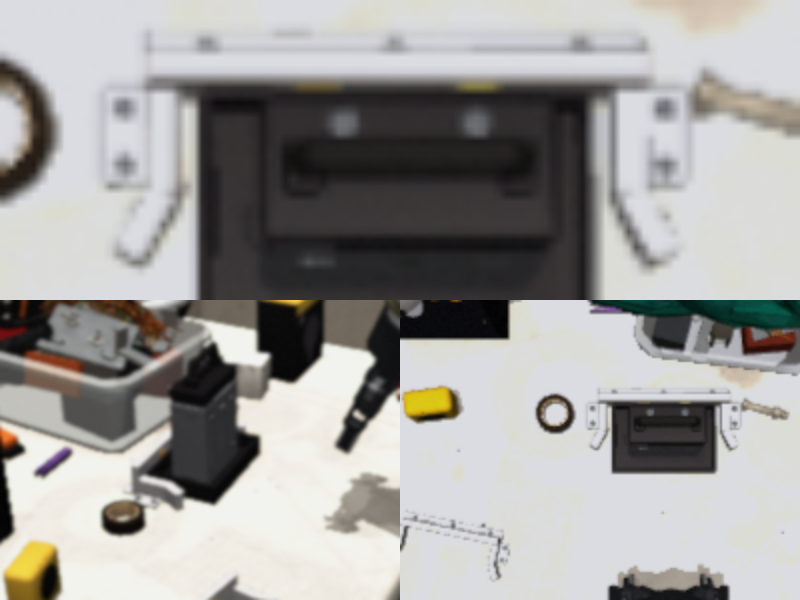

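The tray's near edge is at x ≈ 0.583, yaw +0.019, against the expected 0.680 - 0.096 = 0.584. It's flat against the stop and upright, the bystanders are where they were, and the arm is clear.

```bash
python3 -c "
from cell import manip
print(manip.close_job())"
```

```text
the job is handed in; nothing more can be done
None
```

The battery is fully home in the 184 mm bay: upright, tray back flat against the stop, bystanders undisturbed, arm clear, and the job handed in at about 14 s.

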